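# Draw a five-click arc on the decorating wheel and hold it

### The job

Lower the pen fully onto the plate by pressing its small lift lever all the way down; only then swing the wheel's ratchet lever clockwise (seen from above) by its upright pin, five clicks from its rest stop and not on to a sixth. The wheel springs back if it is let go, so finish while still holding the lever at the fifth click, and leave the other things on the table undisturbed.

Things in the scene. Friction and masses are not known exactly. Their poses are not given: they have to be found in the camera images.
- wheel_axis (a point): Point on the vertical axis of the decorating wheel, z = 70 mm, at the top of the white ceramic plate (152 mm across) fixed on it. The wheel is a toothed aluminium disc (194 mm over its 36 teeth, z 48 to 60 mm) on a round grey base screwed to the table; wheel, plate and ratchet lever turn together about this axis.
- index_wheel (a joint): Angle of wheel and ratchet lever, rad: 0 at its rest stop (its start), growing clockwise seen from above; end stop 1.3. A click every 10 degrees (0.1745 rad, 24 mm at the pin): the fifth is at 0.873. A spring always drives it back to 0: at the pin 2.5 N near rest, 3.5 N at the fifth click, with about 1 N of ripple per click (heavier just past each click, lighter just before it).
- grip_pin: Upright black round pin, 16 mm diameter and 70 mm tall, at the end of the flat steel ratchet lever (22 mm wide, 8 mm thick, below the wheel), 140 mm from the wheel axis; it leaves 38 mm of free space to the wheel's teeth. Origin at the centre of the pin's underside, z = 42 mm. It is carried round with the wheel and spins freely on its own axis.
- pin_top (a point): Centre of the pin's top face, z = 112 mm.
- pen_head: Fixed pen head: a steel column 155 mm from the wheel axis with a grey block at z 123 to 157 mm and a beam that carries the pen over the plate. Its origin lies on the wheel axis at table height; the column stands toward its +y, and the lift lever points along its -x. Its bearing around the wheel varies.
- lift_pad (a point): Centre of the upper face of the round black finger pad (26 mm diameter, 8 mm thick) at the end of the small steel lift lever. The lever pivots about a horizontal axis at z = 147 mm, 72 mm from the pad's centre, and points along -x of pen_head; the pad is at z of about 175 mm with the pen raised and 127 mm fully down.
- pen_lift (a joint): Angle of the lift lever, rad: about 0 to 0.1 at the start (raised, lever sloping up to its pad), 0.7 when fully down against its stop (pen tip on the plate). It is stiff, about 1 to 2 N at the pad, and stays where it is left.
- cutter: Bystander: tree-shaped sheet-steel cutter, about 104 x 88 mm, 32 mm tall, loose.
- dish: Bystander: small white dish, 64 mm across, 24 mm tall, loose.
- star: Bystander: flat terracotta star about 68 mm across, 6 mm thick, loose.
- glaze_jar: Bystander: glaze jar 48 mm across, 60 mm tall, loose.
- clay_knife: Bystander: modelling spatula 190 mm long, wooden handle, lying flat, loose.
- rolling_pin: Bystander: wooden rolling pin, 275 mm long, 44 mm thick, loose.
- mug: Bystander: blue mug, 76 mm across, 85 mm tall, loose.
There are look-alikes about, which are no part of the job. What is shaped like the pen_head but yellow is not meant.

How it is judged (in metres and radians):
On the way, in this order (a step that is already met when the one before it is completed fails the run):
1. the pen is fully lowered with the wheel still at rest (value of joint pen_lift above 0.6 rad and value of joint index_wheel below 0.09 rad), for 0.2 s.
2. the ratchet lever is at the fifth click (value of joint index_wheel between 0.803 and 0.943 rad), for 0.2 s.
At the end, for the whole second after the job is handed in: The ratchet lever stands still at the fifth click (within 0.4 of a click, 0.07 rad), held there by the fingers on its pin with more than 1 N, and the pen is still fully lowered (lift lever within 0.1 rad of its stop) (all of step 2 and velocity of joint index_wheel between -0.1 and 0.1 rad/s and value of joint pen_lift above 0.6 rad and contact force between the fingers and grip_pin above 1 N); the arm keeps its last pose, push and grip.
It fails at once if the wheel was turned by more than half a click while the pen was not down (value of joint index_wheel above 0.09 rad and value of joint pen_lift below 0.55 rad).
It fails at once if the ratchet lever went on towards the sixth click (past 5.7 clicks) (value of joint index_wheel above 0.995 rad).
It fails at once if a bystander was disturbed (moved by more than 20 mm) (distance of any of cutter, dish, star, glaze_jar, clay_knife, rolling_pin, mug from where it was at the start of the episode above 0.02 m).
It also fails if it takes over 45 s, if anything falls off the work surface, if the arm or the gripper's body presses on something with over 40 N, if the wrist force passes 120 N, or if a joint passes its speed limit or range.

### The arm

A 7-joint arm with a two-finger parallel gripper is mounted at the origin on the work surface. World frame = base frame: x ahead of the robot, y to its left, z up, the work surface at z = 0. Lengths are in m, angles in degrees, forces in N, time in s.
With the tool pointing down it reaches from about 0.4 to 0.85 m from the base axis. Payload 4.4 kg.
Tool frame: the origin (TCP) lies at the very end of the fingers, on their centre line; the grasp point (between the pads) lies 19 mm behind it; z points along the fingers, y is the line along which they close (so a half turn about z gives the same grasp; the last joint's range is limited). The gripper opens to 94 mm and grips with 3 to 60 N. Pads are 16 mm wide; open, the fingers measure 119 mm over their backs; the gripper's body (75 mm by 177 mm) begins 78 mm behind the grasp point.
Start: joints at [59.886, 36.005, 2.206, 86.941, -1.547, 57.084, -1.146], TCP at [0.288, -0.582, 0.171] pointing down, gripper open.
Joint ranges: [-175.42, 175.42], [-21.48, 121.26], [-71.46, 75.88], [10.55, 141.38], [-63.04, 243.04], [13.31, 113.54], [-168.57, 168.57]. Speed limits (degrees/s): [147.25, 147.25, 180, 180, 180, 180, 180].

### API

Orientations are given as a 3x3 rotation matrix whose columns are the frame's x, y, z axes.
In Python, from plant import * gives the robot as it stands.
- The arm moves only by the tool move_arm, never from a script. Its arguments are lists of equal length, an entry for each row: "jaw": the gripper's target within -1 to 1 (shut at 1, half-way at 0, fully open at -1); "travel": the shift along the tool's x, y, z each as a share of 0.02 m, from -1 to 1, a list of three; "dr": the turn, a rotation vector about the tool's x, y, z each as a share of 0.08 rad, from -1 to 1, a list of three. In form: {"jaw": [jaw, ...], "travel": [[x, y, z], ...], "dr": [[wx, wy, wz], ...]}. A call has exactly 8 rows; each row shifts and turns the commanded pose from where the row before left it, along the tool's axes as they then stand; what a row does not reach is not made up. A row lasts 1/12 s, in which the tool goes at most 41.7 mm and 7.16 degrees, less where a joint would pass 70% of its speed; a pose out of reach is approached as far as the arm can. A call with a number of a shift or a turn outside -1 to 1 is refused whole. A call with a gripper value outside its range is refused whole. The fingers move at their own pace and stop on an object; "squeeze" is the grip in N (left out, the last holds). Time passes only in rows, so rows that do not move let the fingers close, or fill a call up. It gives the time, the measured TCP pose, the force, the opening and the grip force at its end, in the units of the state.
- get_obs(): the state, without advancing time (a new reading comes with each control period).
- grab_frame(name): name is "side" or "top"; returns the picture (400x640x3 uint8, blue, green, red); there is no depth.
- camera_model(name): a dict with "camera_matrix" (3x3 intrinsics, pixels), "position" and "orientation" of the camera in the world. Camera axes: x right, y down, z forward; pixel columns grow to the right and rows downward; lengths in m; the calibration is good to about 2 mm. A picture is of the moment at which its call begins. camera_model takes no time and is no camera call.
- sign_off(): hands the job in; it is judged then, once.
Trained networks look in the newest picture that a camera, given by its name, has taken for a name from the list of things; names that differ only in an ending like _2 or _b are one class to them, and where a whole thing is asked for, a point or a joint stands for the part that bears it (a point fixed in the world has none). Each returns a list of dicts, best first, with "score" (0 to 1); they miss things now and then, are a little off and sometimes report something else, mostly with a low value. They report only what shows in the picture. A call takes as long as a camera call. They do not tell look-alikes from the thing itself.
- recognise(camera, thing): "position" ([x, y, z] in m, in the coordinates of the camera as it stood for that picture, good to about 4 mm: the middle of the surface that is visible of it).
- place_of(camera, thing): "position" ([x, y, z] in m, in the coordinates of the camera as it stood for that picture, good to about 4 mm: a listed point, or the origin of a listed thing).
The state is a dict: "time": time; "qpos": joint angles; "qvel": joint speeds; "joint_efforts": joint torques, N m; "eef_pos": TCP position; "ee_rot": TCP orientation; "ft_force": force on the tool from outside, world axes, zero at the start; "moment": the same for the moment, N m; "width": finger opening in m; "gripper_force": force on a finger pad.
Only numpy, scipy, OpenCV 4.12 (cv2) and the standard library are available. Lean on these libraries where they do the work, as an engineer would, in place of code of your own. Each camera call takes 0.05 s, during which the arm holds its last target. There are 200 camera calls.

## Working session

There is one attempt and no reset: what is moved stays moved. The work goes in short steps, Python scripts to look and compute and a tool call to move; the robot and the scene stay as the last step left them, time stands still between calls to the robot, and variables do not carry over. Pictures are saved under pics/ and viewed, at most 10 in all, crops included, and the job is handed in when it is done.

Besides the shell and the picture viewer there is one more tool, called after "Call:" in YAML: its name, and indented under it one key for each argument. move_arm: Moves the arm, as the interface text tells. Shift numbers are shares of 0.02 m and turn numbers shares of 0.08 rad, none past 1 either way. Its arguments: {"type":"object","properties":{"jaw":{"type":"array"},"travel":{"type":"array"},"dr":{"type":"array"},"squeeze":{"type":"number"}},"required":["jaw","travel","dr"]}

```bash
mkdir -p pics; cat > h.py <<'E'
from plant import *
import numpy as np, cv2
def w(cam,p):
    m=camera_model(cam); return np.array(m["orientation"])@np.array(p)+np.array(m["position"])
def proj(cam,P):
    m=camera_model(cam); c=np.array(m["orientation"]).T@(np.array(P)-np.array(m["position"])); u=np.array(m["camera_matrix"])@c; return u[:2]/u[2]
E
python3 - <<'E'
from h import *
for c in ("top","side"):
    cv2.imwrite(f"pics/{c}0.png",grab_frame(c))
    for t in ("wheel_axis","pin_top","lift_pad","pen_head"):
        for d in place_of(c,t)[:4]:
            P=w(c,d["position"]); print(c,t,round(d["score"],2),P.round(3),proj(c,P).round())
o=get_obs(); print(o["time"],o["eef_pos"],o["ee_rot"],o["width"])
E
```

```text
top wheel_axis 0.57 [0.599 0.072 0.07 ] [287. 151.]
top pin_top 0.59 [ 0.539 -0.06   0.113] [333. 169.]
top pin_top 0.48 [0.547 0.228 0.176] [225. 164.]
top lift_pad 0.65 [ 0.164 -0.207  0.175] [391. 309.]
top lift_pad 0.55 [0.549 0.228 0.177] [225. 163.]
top lift_pad 0.49 [ 0.366 -0.166  0.175] [375. 231.]
top pen_head 0.7 [ 0.424 -0.322 -0.001] [417. 211.]
top pen_head 0.67 [ 0.186 -0.374 -0.003] [436. 290.]
side wheel_axis 0.73 [0.597 0.067 0.07 ] [283. 226.]
side pin_top 0.6 [ 0.54  -0.059  0.112] [311. 194.]
side lift_pad 0.66 [0.547 0.225 0.175] [281. 235.]
side lift_pad 0.53 [ 0.364 -0.162  0.172] [372. 168.]
side lift_pad 0.26 [ 0.748 -0.063 -0.002] [252. 214.]
side pen_head 0.85 [ 0.427 -0.323 -0.002] [356. 185.]
side pen_head 0.79 [ 0.601  0.069 -0.002] [282. 245.]
side pen_head 0.58 [ 0.186 -0.379 -0.001] [421. 184.]
0.5 [ 0.28846926 -0.5824545   0.17143206] [[ 8.96153742e-01  4.43743700e-01 -7.12594414e-06]
 [ 4.43743699e-01 -8.96153738e-01  8.47956901e-05]
 [ 3.12416117e-05 -7.91520678e-05 -9.99999996e-01]] 0.09427662271435854
```

View pics/top0.png

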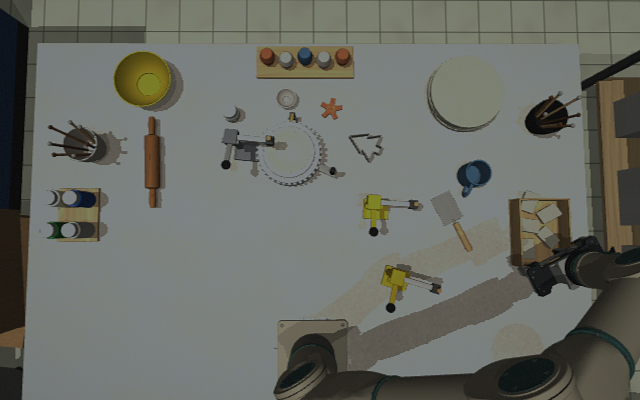

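View pics/side0.png

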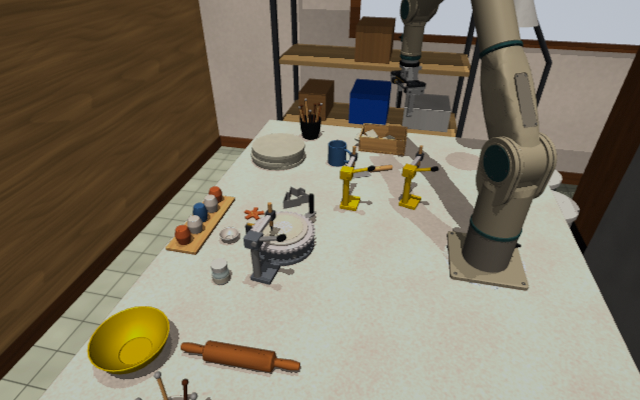

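Look-alike candidates for the lift pad: grey head's pad (225,164 top), yellow head's pad (375,231 to 420,205), and second yellow head's pad (391,309 to 440,290). By the description I choose the grey one on the toothed wheel. I'll check it in a crop.

```bash
python3 - <<'E'
from h import *
t=cv2.imread("pics/top0.png")[95:205,205:355]; s=cv2.imread("pics/side0.png")[175:295,225:345]
cv2.imwrite("pics/crop0.png",np.hstack([cv2.resize(t,(480,352),interpolation=2),cv2.resize(s,(320,352),interpolation=2)]))
for c in("top","side"):
  for i in range(3):
    grab_frame(c)
    for tt in ("wheel_axis","pin_top","lift_pad"):
      L=[w(c,d["position"]).round(4) for d in place_of(c,tt) if w(c,d["position"])[0]>.45]
      print(c,tt,L)
E
```

```text
top wheel_axis [array([0.5976, 0.0693, 0.0666])]
top pin_top [array([ 0.5423, -0.0584,  0.1134])]
top lift_pad [array([0.7679, 0.0802, 0.0022]), array([0.549 , 0.231 , 0.1759])]
top wheel_axis [array([0.5977, 0.0695, 0.0688]), array([ 0.5425, -0.0598,  0.0412])]
top pin_top [array([ 0.5408, -0.0605,  0.1078]), array([ 0.7209,  0.2453, -0.0021])]
top lift_pad [array([0.5493, 0.2267, 0.1765])]
top wheel_axis [array([0.598 , 0.0693, 0.0687])]
top pin_top [array([ 0.5389, -0.0583,  0.1147]), array([ 5.349e-01, -4.815e-01,  3.000e-04])]
top lift_pad [array([0.5486, 0.229 , 0.1728])]
side wheel_axis [array([0.5948, 0.0669, 0.0709])]
side pin_top [array([ 0.538 , -0.0622,  0.1131])]
side lift_pad [array([0.5443, 0.2254, 0.1758])]
side wheel_axis [array([0.5953, 0.0665, 0.0716])]
side pin_top [array([ 0.5391, -0.0626,  0.1099])]
side lift_pad [array([0.5453, 0.2288, 0.1731])]
side wheel_axis [array([0.5967, 0.0663, 0.0735])]
side pin_top [array([ 0.5392, -0.0586,  0.1107])]
side lift_pad [array([0.545 , 0.2249, 0.1736])]
```

View pics/crop0.png

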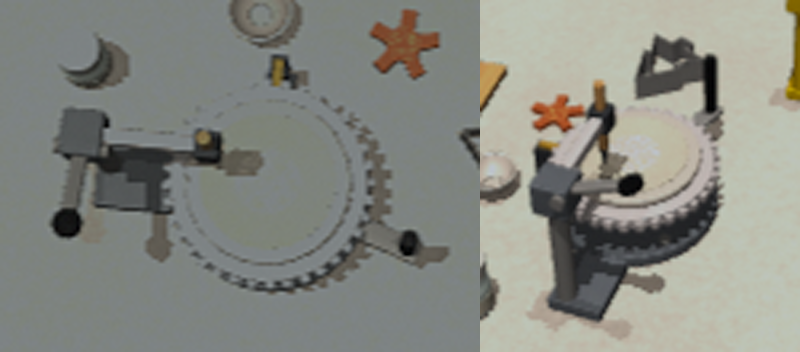

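Confirmed: the grey head carries the round black pad at top (225,164) / side (281,235), and the black pin is at top (333,169). I'll raise the tool, turn it so that tool x = world +y and tool y = world +x, and close the fingers.

Call:
move_arm:
  jaw: [1,1,1,1,1,1,1,1]
  travel:
    - [0,0,-0.8]
    - [0,0,-0.8]
    - [0,0,-0.8]
    - [0,0,-0.8]
    - [0,0,-0.8]
    - [0,0,-0.8]
    - [0,0,-0.8]
    - [0,0,-0.8]
  dr:
    - [0,0,-0.9]
    - [0,0,-0.9]
    - [0,0,-0.9]
    - [0,0,-0.9]
    - [0,0,-0.9]
    - [0,0,-0.9]
    - [0,0,-0.9]
    - [0,0,-0.9]
  squeeze: 10

```text
time: 2.37
eef_pos: [0.2884, -0.5824, 0.3003]
ee_rot: [[0.507, 0.862, 0.0], [0.862, -0.507, -0.0], [-0.0, 0.0, -1.0]]
ft_force: [-0.4, -0.5, 0.9]
width: 0.0443
gripper_force: 0.0
```

Call:
move_arm:
  jaw: [1,1,1,1,1,1,1,1]
  travel:
    - [0,0,0]
    - [0,0,0]
    - [0,0,0]
    - [0,0,0]
    - [0,0,0]
    - [0,0,0]
    - [0,0,0]
    - [0,0,0]
  dr:
    - [0,0,-0.96]
    - [0,0,-0.96]
    - [0,0,-0.96]
    - [0,0,-0.96]
    - [0,0,-0.96]
    - [0,0,-0.96]
    - [0,0,-0.96]
    - [0,0,0]

```text
time: 3.03
eef_pos: [0.2883, -0.5825, 0.2994]
ee_rot: [[-0.004, 1.0, 0.0], [1.0, 0.004, 0.0], [0.0, 0.0, -1.0]]
ft_force: [0.4, -0.1, -0.3]
width: 0.0004
gripper_force: 0.0
```

Now I travel 0.8 m in y and 0.256 m in x.

Call:
move_arm:
  jaw: [1,1,1,1,1,1,1,1]
  travel:
    - [1,0.32,0]
    - [1,0.32,0]
    - [1,0.32,0]
    - [1,0.32,0]
    - [1,0.32,0]
    - [1,0.32,0]
    - [1,0.32,0]
    - [1,0.32,0]
  dr:
    - [0,0,0]
    - [0,0,0]
    - [0,0,0]
    - [0,0,0]
    - [0,0,0]
    - [0,0,0]
    - [0,0,0]
    - [0,0,0]

```text
time: 3.7
eef_pos: [0.3394, -0.4214, 0.2996]
ee_rot: [[0.0, 1.0, 0.0], [1.0, -0.0, -0.0], [-0.0, 0.0, -1.0]]
ft_force: [-0.2, -0.2, 0.4]
width: 0.0007
gripper_force: 0.0
```

Call:
move_arm:
  jaw: [1,1,1,1,1,1,1,1]
  travel:
    - [1,0.32,0]
    - [1,0.32,0]
    - [1,0.32,0]
    - [1,0.32,0]
    - [1,0.32,0]
    - [1,0.32,0]
    - [1,0.32,0]
    - [1,0.32,0]
  dr:
    - [0,0,0]
    - [0,0,0]
    - [0,0,0]
    - [0,0,0]
    - [0,0,0]
    - [0,0,0]
    - [0,0,0]
    - [0,0,0]

```text
time: 4.37
eef_pos: [0.3902, -0.2613, 0.2997]
ee_rot: [[0.0, 1.0, 0.0], [1.0, -0.0, -0.0], [-0.0, 0.0, -1.0]]
ft_force: [0.5, -0.3, -0.4]
width: 0.0005
gripper_force: 0.0
```

Call:
move_arm:
  jaw: [1,1,1,1,1,1,1,1]
  travel:
    - [1,0.32,0]
    - [1,0.32,0]
    - [1,0.32,0]
    - [1,0.32,0]
    - [1,0.32,0]
    - [1,0.32,0]
    - [1,0.32,0]
    - [1,0.32,0]
  dr:
    - [0,0,0]
    - [0,0,0]
    - [0,0,0]
    - [0,0,0]
    - [0,0,0]
    - [0,0,0]
    - [0,0,0]
    - [0,0,0]

```text
time: 5.03
eef_pos: [0.4411, -0.1011, 0.2997]
ee_rot: [[0.0, 1.0, 0.001], [1.0, -0.0, -0.0], [-0.0, 0.001, -1.0]]
ft_force: [0.1, -0.3, -0.5]
width: 0.0006
gripper_force: 0.0
```

Call:
move_arm:
  jaw: [1,1,1,1,1,1,1,1]
  travel:
    - [1,0.32,0]
    - [1,0.32,0]
    - [1,0.32,0]
    - [1,0.32,0]
    - [1,0.32,0]
    - [1,0.32,0]
    - [1,0.32,0]
    - [1,0.32,0]
  dr:
    - [0,0,0]
    - [0,0,0]
    - [0,0,0]
    - [0,0,0]
    - [0,0,0]
    - [0,0,0]
    - [0,0,0]
    - [0,0,0]

```text
time: 5.7
eef_pos: [0.4919, 0.059, 0.2997]
ee_rot: [[0.0, 1.0, 0.0], [1.0, -0.0, -0.0], [-0.0, 0.0, -1.0]]
ft_force: [-0.1, 0.2, -0.2]
width: 0.0003
gripper_force: 0.0
```

Call:
move_arm:
  jaw: [1,1,1,1,1,1,1,1]
  travel:
    - [1,0.32,0]
    - [1,0.32,0]
    - [1,0.32,0]
    - [1,0.32,0]
    - [1,0.32,0]
    - [1,0.32,0]
    - [0.5,0.2,0]
    - [0,0,0]
  dr:
    - [0,0,0]
    - [0,0,0]
    - [0,0,0]
    - [0,0,0]
    - [0,0,0]
    - [0,0,0]
    - [0,0,0]
    - [0,0,0]

```text
time: 6.37
eef_pos: [0.5337, 0.1908, 0.2993]
ee_rot: [[-0.005, 1.0, -0.0], [1.0, 0.005, 0.002], [0.002, -0.0, -1.0]]
ft_force: [-0.2, 0.4, -0.5]
width: 0.0008
gripper_force: 0.0
```

Call:
move_arm:
  jaw: [1,1,1,1,1,1,1,1]
  travel:
    - [0.92,0.26,0]
    - [0.92,0.26,0.3]
    - [0,0,0.8]
    - [0,0,1]
    - [0,0,1]
    - [0,0,1]
    - [0,0,1]
    - [0,0,0.2]
  dr:
    - [0,0,0]
    - [0,0,0]
    - [0,0,0]
    - [0,0,0]
    - [0,0,0]
    - [0,0,0]
    - [0,0,0]
    - [0,0,0]

```text
time: 7.03
eef_pos: [0.5422, 0.2217, 0.1905]
ee_rot: [[-0.0, 1.0, -0.005], [1.0, 0.0, -0.004], [-0.004, -0.005, -1.0]]
ft_force: [-0.9, -0.5, -0.1]
width: 0.0005
gripper_force: 0.0
```

```bash
python3 - <<'E'
from h import *
print(get_obs()["eef_pos"])
o=[]
for c,z in (("top",3),("side",4)):
    f=grab_frame(c); u,v=proj(c,[.545,.2275,.175]).astype(int)
    o.append(cv2.resize(f[max(v-45,0):v+45,u-50:u+50],(400,360),interpolation=2))
cv2.imwrite("pics/a.png",np.hstack(o))
E
```

```text
[0.54220149 0.22166424 0.19047682]
```

View pics/a.png

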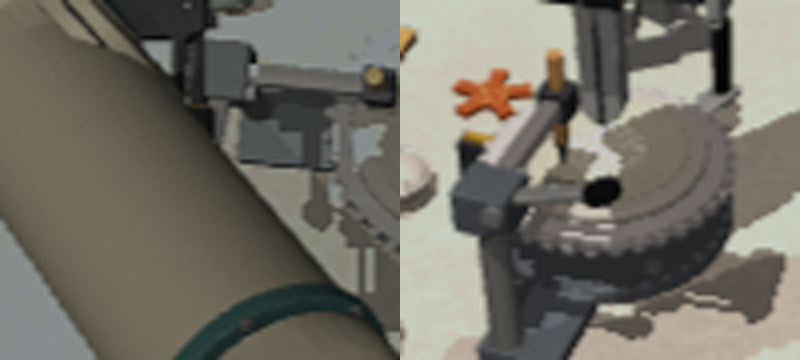

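Side crop: the fingertip at (605,120) appears ~17 px above the pad at (603,190). I'll check that against the projection.

```bash
python3 - <<'E'
from h import *
o=get_obs();print(o["time"],o["eef_pos"],proj("side",o["eef_pos"]),proj("side",[.547,.2275,.175]))
f=grab_frame("side")
for t in("lift_pad","pin_top"):
  for d in place_of("side",t): print(t,d["score"],w("side",d["position"]),proj("side",w("side",d["position"])))
m=camera_model("side");print(m["position"],np.array(m["orientation"]).round(2))
cv2.imwrite("pics/b.png",cv2.resize(f[170:300,220:350],(580,580),interpolation=2))
E
```

```text
7.1333 [0.54356944 0.22324092 0.19291377] [282.34255348 228.85066727] [280.88654365 235.32592511]
lift_pad 0.6 [0.54650942 0.2256494  0.17039502] [281.39256292 236.30789456]
lift_pad 0.56 [ 0.16588926 -0.20535163  0.17335388] [434.67572865 167.74441603]
lift_pad 0.44 [ 0.36559585 -0.16089915  0.17132504] [370.96475623 168.15154575]
pin_top 0.44 [ 0.53912277 -0.06031988  0.11196986] [311.27073136 193.87879609]
[0.29104622 0.94207158 0.80500993] [[-0.98 -0.12  0.17]
 [-0.21  0.55 -0.81]
 [ 0.   -0.82 -0.57]]
```

View pics/b.png

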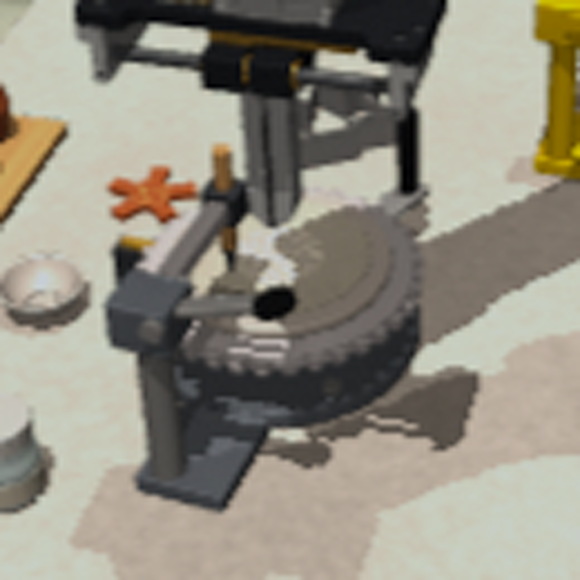

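Call:
move_arm:
  jaw: [1,1,1,1,1,1,1,1]
  travel:
    - [0.1,0,0.2]
    - [0.1,0,0.2]
    - [0,0,0.2]
    - [0,0,0.2]
    - [0,0,0.2]
    - [0,0,0.2]
    - [0,0,0]
    - [0,0,0]
  dr:
    - [0,0,0]
    - [0,0,0]
    - [0,0,0]
    - [0,0,0]
    - [0,0,0]
    - [0,0,0]
    - [0,0,0]
    - [0,0,0]

```text
time: 7.95
eef_pos: [0.5438, 0.2288, 0.1691]
ee_rot: [[-0.003, 1.0, -0.001], [1.0, 0.003, -0.0], [-0.0, -0.001, -1.0]]
ft_force: [0.1, 0.2, 0.7]
width: 0.0006
gripper_force: 0.0
```

```bash
python3 - <<'E'
from h import *
f=grab_frame("side")
for d in place_of("side","lift_pad"): print(d["score"],w("side",d["position"]))
o=get_obs();print(o["eef_pos"],o["ft_force"],proj("side",o["eef_pos"]))
cv2.imwrite("pics/c.png",cv2.resize(f[170:300,220:350],(580,580),interpolation=2))
E
```

```text
0.72 [0.54437602 0.22518716 0.17428795]
0.64 [ 0.36378751 -0.16109816  0.1692829 ]
0.44 [ 0.1665458  -0.20466294  0.17080542]
[0.54410959 0.22903357 0.16958442] [ 0.17935431 -0.11909851  0.58867561] [281.93208843 237.55099753]
```

View pics/c.png

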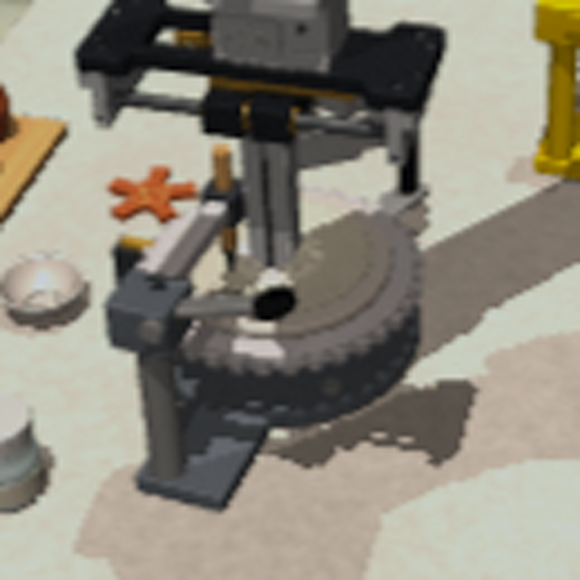

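The finger column ends right behind/above the pad at crop (275,270). There is no clear contact yet, so I continue down gently.

Call:
move_arm:
  jaw: [1,1,1,1,1,1,1,1]
  travel:
    - [0,0,0.1]
    - [0,0,0.1]
    - [0,0,0.1]
    - [0,0,0.1]
    - [0,0,0.1]
    - [0,0,0]
    - [0,0,0]
    - [0,0,0]
  dr:
    - [0,0,0]
    - [0,0,0]
    - [0,0,0]
    - [0,0,0]
    - [0,0,0]
    - [0,0,0]
    - [0,0,0]
    - [0,0,0]

```text
time: 8.72
eef_pos: [0.544, 0.229, 0.1595]
ee_rot: [[-0.003, 1.0, 0.0], [1.0, 0.003, 0.0], [0.0, 0.0, -1.0]]
ft_force: [-0.6, 0.7, -0.6]
width: 0.0002
gripper_force: 0.0
```

```bash
python3 - <<'E'
from h import *
for i in range(3):
  f=grab_frame("side")
  for d in place_of("side","lift_pad")[:1]: print(d["score"],w("side",d["position"]))
  o=get_obs();print(o["eef_pos"],o["ft_force"])
cv2.imwrite("pics/d.png",cv2.resize(f[200:260,255:315],(580,580),interpolation=2))
E
```

```text
0.66 [ 0.16494765 -0.20339666  0.17310595]
[0.54405339 0.22904387 0.15957834] [-0.32452169 -0.71029453  0.71081488]
0.58 [ 0.16581501 -0.20456232  0.17255922]
[0.54404255 0.22898737 0.15959664] [-0.00368109 -0.11801052  0.45670416]
0.72 [0.5461366  0.22783055 0.17106105]
[0.54402511 0.22900801 0.15956717] [ 0.25764888  0.33667028 -0.2990754 ]
```

View pics/d.png

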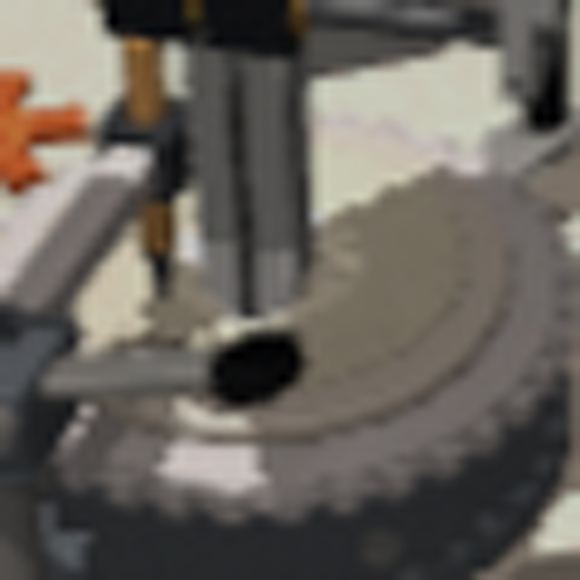

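The fingertip shows at side px (281,233), about 8 px above its projected TCP; the pad at (282,238) has not moved. I'll check the start images for a systematic offset.

```bash
python3 - <<'E'
from h import *
for c in("top","side"):
  print(c,camera_model(c)["camera_matrix"],proj(c,[.288,-.582,.171]),proj(c,[.288,-.582,.268]),proj(c,[0,0,0]))
a=cv2.imread("pics/side0.png");b=cv2.imread("pics/top0.png")
u,v=proj("side",[.288,-.582,.171]).astype(int);p,q=proj("top",[.288,-.582,.171]).astype(int)
A=cv2.resize(a[v-40:v+40,u-40:u+40],(400,400),interpolation=2);B=cv2.resize(b[q-40:q+40,p-40:p+40],(400,400),interpolation=2)
for I in(A,B): cv2.circle(I,(200,200),4,(0,0,255),1)
# now
f=grab_frame("top");o=get_obs();print(proj("top",o["eef_pos"]))
cv2.imwrite("pics/e.png",np.hstack([A,B]))
E
```

```text
top [[437.57862241   0.         322.97142753]
 [  0.         437.57862241 193.59997671]
 [  0.           0.           1.        ]] [531.22286329 259.65768583] [550.83674052 262.71493983] [312.70542638 354.5270977 ]
side [[392.45508005   0.         320.96214944]
 [  0.         392.45508005 197.69854067]
 [  0.           0.           1.        ]] [401.73894107 119.24135317] [404.7402294   95.93449701] [483.64852082 258.62920053]
[226.24643122 165.67999044]
```

View pics/e.png

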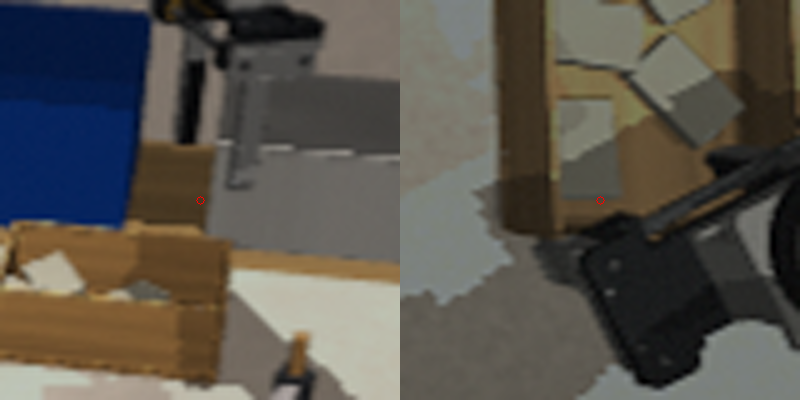

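Call:
move_arm:
  jaw: [1,1,1,1,1,1,1,1]
  travel:
    - [0,0,0.1]
    - [0,0,0.1]
    - [0,0,0.1]
    - [0,0,0.1]
    - [0,0,0.1]
    - [0,0,0.1]
    - [0,0,0]
    - [0,0,0]
  dr:
    - [0,0,0]
    - [0,0,0]
    - [0,0,0]
    - [0,0,0]
    - [0,0,0]
    - [0,0,0]
    - [0,0,0]
    - [0,0,0]

```text
time: 9.73
eef_pos: [0.5439, 0.2289, 0.1473]
ee_rot: [[-0.003, 1.0, -0.0], [1.0, 0.003, -0.0], [-0.0, -0.0, -1.0]]
ft_force: [0.1, -0.3, -1.4]
width: 0.0003
gripper_force: 0.0
```

```bash
python3 - <<'E'
from h import *
F=[];
for i in range(4):
  f=grab_frame("side")
  for d in place_of("side","lift_pad"):
    P=w("side",d["position"])
    if P[0]>.45:print(d["score"],P)
  o=get_obs();F.append(o["ft_force"])
print(o["eef_pos"],np.mean(F,0),o["moment"])
cv2.imwrite("pics/f.png",cv2.resize(f[200:260,255:315],(580,580),interpolation=2))
E
```

```text
0.71 [0.54731474 0.22440346 0.17489603]
0.24 [ 0.7443256  -0.06329007 -0.00079679]
0.61 [0.54523706 0.22498505 0.17378024]
0.44 [ 6.30059176e-01 -1.63597459e-01  1.99331902e-04]
0.6 [0.54562588 0.22594054 0.17023823]
[0.54406227 0.22897864 0.14756767] [-0.07887471 -0.40452925 -0.21564138] [-0.026079   -0.02167922  0.00292497]
```

View pics/f.png

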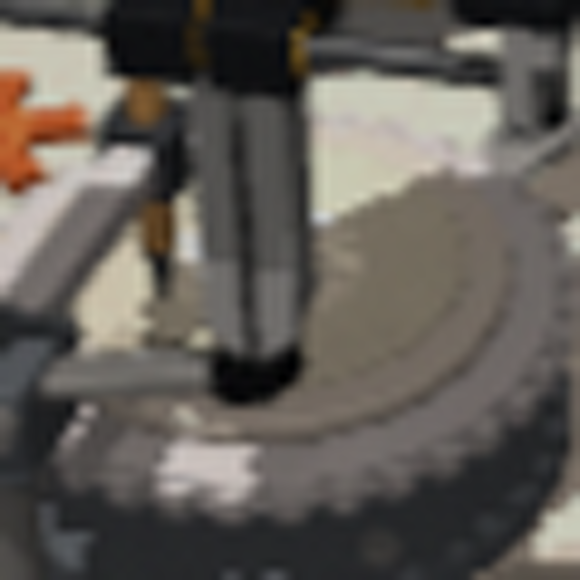

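The finger now overlaps the pad at crop (250,358), so it is above the pad and the real tip is ~25 mm higher than reported. I press further.

Call:
move_arm:
  jaw: [1,1,1,1,1,1,1,1]
  travel:
    - [0,0,0.2]
    - [0,0,0.2]
    - [0,0,0.2]
    - [0,0,0.2]
    - [0,0,0.2]
    - [0,0,0.2]
    - [0,0,0]
    - [0,0,0]
  dr:
    - [0,0,0]
    - [0,0,0]
    - [0,0,0]
    - [0,0,0]
    - [0,0,0]
    - [0,0,0]
    - [0,0,0]
    - [0,0,0]

```text
time: 10.8
eef_pos: [0.5439, 0.2288, 0.1231]
ee_rot: [[-0.003, 1.0, -0.0], [1.0, 0.003, -0.0], [-0.0, -0.0, -1.0]]
ft_force: [0.6, 0.6, 0.5]
width: 0.0006
gripper_force: 0.0
```

```bash
python3 - <<'E'
from h import *
F=[];
for i in range(5):
  f=grab_frame("side")
  for d in place_of("side","lift_pad"):
    P=w("side",d["position"])
    if P[0]>.45:print(d["score"],P)
  o=get_obs();F.append(o["ft_force"])
print(o["eef_pos"],np.mean(F,0),o["moment"])
cv2.imwrite("pics/g.png",cv2.resize(f[200:260,255:315],(580,580),interpolation=2))
E
```

```text
0.53 [0.54384667 0.22439466 0.15456102]
0.45 [6.00536126e-01 6.77186141e-02 1.37471262e-04]
0.57 [0.54219697 0.22448925 0.15657088]
0.68 [ 0.53237276 -0.48483004 -0.00269076]
0.65 [0.54539206 0.22670695 0.15563111]
0.63 [0.54125197 0.22784491 0.15556266]
0.48 [0.5421169  0.22251525 0.15635426]
0.41 [ 0.57483721  0.47953392 -0.00214573]
[0.5440409  0.22896835 0.12357987] [-0.07134013 -0.13022101 -0.07844973] [-0.03060118 -0.08603568 -0.03217564]
```

View pics/g.png

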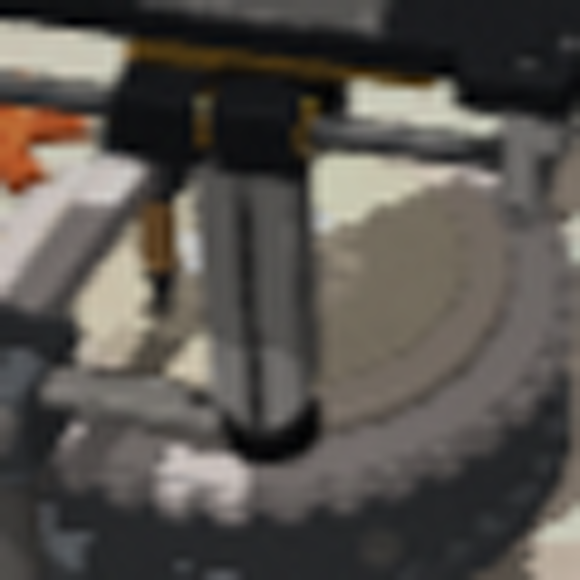

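The pad is following: now z≈0.1555 at crop (270,430). I continue to the stop.

Call:
move_arm:
  jaw: [1,1,1,1,1,1,1,1]
  travel:
    - [0,0,0.2]
    - [0,0,0.2]
    - [0,0,0.2]
    - [0,0,0.2]
    - [0,0,0.2]
    - [0,0,0.2]
    - [0,0,0]
    - [0,0,0]
  dr:
    - [0,0,0]
    - [0,0,0]
    - [0,0,0]
    - [0,0,0]
    - [0,0,0]
    - [0,0,0]
    - [0,0,0]
    - [0,0,0]

```text
time: 11.97
eef_pos: [0.5435, 0.2287, 0.099]
ee_rot: [[-0.003, 1.0, -0.001], [1.0, 0.003, -0.001], [-0.001, -0.001, -1.0]]
ft_force: [-0.5, 1.1, 0.4]
width: 0.0005
gripper_force: 0.0
```

Call:
move_arm:
  jaw: [1,1,1,1,1,1,1,1]
  travel:
    - [0,0,0.1]
    - [0,0,0.1]
    - [0,0,0]
    - [0,0,0]
    - [0,0,0]
    - [0,0,0]
    - [0,0,0]
    - [0,0,0]
  dr:
    - [0,0,0]
    - [0,0,0]
    - [0,0,0]
    - [0,0,0]
    - [0,0,0]
    - [0,0,0]
    - [0,0,0]
    - [0,0,0]

```text
time: 12.63
eef_pos: [0.5439, 0.229, 0.0955]
ee_rot: [[-0.003, 1.0, -0.0], [1.0, 0.003, 0.0], [0.0, -0.0, -1.0]]
ft_force: [0.1, -0.2, -0.0]
width: 0.0005
gripper_force: 0.0
```

```bash
cat > pad.py <<'E'
from h import *
F=[];Q=[]
for i in range(5):
  f=grab_frame("side")
  for d in place_of("side","lift_pad"):
    P=w("side",d["position"])
    if abs(P-[.545,.2275,.15]).max()<.05:Q.append(P)
  o=get_obs();F.append(o["ft_force"])
print(np.mean(Q,0),o["eef_pos"],np.mean(F,0),o["time"])
E
python3 pad.py
```

```text
[0.54418506 0.22547596 0.12776009] [0.54400307 0.22895389 0.09549001] [-0.04115502 -0.1846775   0.1564512 ] 13.1333
```

Call:
move_arm:
  jaw: [1,1,1,1,1,1,1,1]
  travel:
    - [0,0,0.1]
    - [0,0,0.1]
    - [0,0,0.1]
    - [0,0,0]
    - [0,0,0]
    - [0,0,0]
    - [0,0,0]
    - [0,0,0]
  dr:
    - [0,0,0]
    - [0,0,0]
    - [0,0,0]
    - [0,0,0]
    - [0,0,0]
    - [0,0,0]
    - [0,0,0]
    - [0,0,0]

```text
time: 13.8
eef_pos: [0.5448, 0.2292, 0.0917]
ee_rot: [[-0.002, 1.0, 0.002], [1.0, 0.002, -0.0], [-0.0, 0.002, -1.0]]
ft_force: [-3.2, -1.5, 15.0]
width: 0.0004
gripper_force: 7.7
```

```bash
python3 pad.py
```

```text
[0.54567092 0.22377388 0.12477293] [0.54476003 0.2291757  0.09164734] [-2.84229585 -1.90475139 15.48309163] 14.3
```

At the stop: 15 N up-force with the pad at z≈0.126. The pen is down. I lift off and turn the tool for the pin.

Call:
move_arm:
  jaw: [1,1,1,1,1,1,1,1]
  travel:
    - [0,0,-0.5]
    - [0,0,-1]
    - [0,0,-1]
    - [0,0,-1]
    - [0,0,-1]
    - [0,0,-1]
    - [0,0,-1]
    - [0,0,-1]
  dr:
    - [0,0,0]
    - [0,0,0]
    - [0,0,0]
    - [0,0,1]
    - [0,0,1]
    - [0,0,1]
    - [0,0,1]
    - [0,0,1]

```text
time: 14.97
eef_pos: [0.5437, 0.229, 0.2404]
ee_rot: [[0.391, 0.921, -0.0], [0.921, -0.391, 0.0], [0.0, -0.0, -1.0]]
ft_force: [-0.4, -0.3, -0.7]
width: 0.0005
gripper_force: 0.0
```

Call:
move_arm:
  jaw: [1,1,1,1,-1,-1,-1,-1]
  travel:
    - [0,0,0]
    - [0,0,0]
    - [0,0,0]
    - [0,0,0]
    - [0,0,0]
    - [0,0,0]
    - [0,0,0]
    - [0,0,0]
  dr:
    - [0,0,0.95]
    - [0,0,0.95]
    - [0,0,0.95]
    - [0,0,0.95]
    - [0,0,0.95]
    - [0,0,0.95]
    - [0,0,0]
    - [0,0,0]

```text
time: 15.63
eef_pos: [0.5438, 0.229, 0.2394]
ee_rot: [[0.752, 0.659, -0.0], [0.659, -0.752, -0.0], [-0.0, 0.0, -1.0]]
ft_force: [0.1, 0.0, -0.8]
width: 0.0236
gripper_force: 0.0
```

```bash
python3 pad.py; cat > pin.py <<'E'
from h import *
Q=[]
for i in range(3):
  for c in("side","top"):
    grab_frame(c)
    for d in place_of(c,"pin_top"):
      P=w(c,d["position"])
      if np.linalg.norm(P-[.5965,.068,.112])<.18 and abs(P[2]-.112)<.015:Q.append(P);print(c,P.round(4))
o=get_obs();p=np.median(Q,0);a=np.arctan2(p[1]-.068,p[0]-.5965)
print(p,"ang from axis",np.degrees(a),o["eef_pos"],np.round(o["ee_rot"],4).tolist(),o["time"])
print("tool-frame to pin (units)",np.array(o["ee_rot"]).T@(p-o["eef_pos"])/.02)
E
python3 pin.py
```

```text
[0.54416941 0.2241908  0.12536949] [0.54397196 0.22893437 0.23947073] [0.10898869 0.05368339 0.14652673] 16.1333
side [ 0.5378 -0.0581  0.1123]
top [ 0.5375 -0.0552  0.1122]
side [ 0.5402 -0.0619  0.1103]
top [ 0.5424 -0.0578  0.1099]
side [ 0.5378 -0.0593  0.1114]
top [ 0.5375 -0.0583  0.1104]
[ 0.53779889 -0.05822599  0.11090116] ang from axis -114.94067541956554 [0.54397878 0.22899464 0.23949218] [[0.7535, 0.6574, 0.0], [0.6574, -0.7535, 0.0], [0.0001, -0.0, -1.0]] 16.7333
tool-frame to pin (units) [-9.67479853 10.61795202  6.42893472]
```

Call:
move_arm:
  jaw: [-1,-1,-1,-1,-1,-1,-1,-1]
  travel:
    - [-0.88,0.975,0]
    - [-0.88,0.975,0]
    - [-0.88,0.975,0]
    - [-0.88,0.975,0]
    - [-0.88,0.975,0]
    - [-0.88,0.975,0]
    - [-0.88,0.975,0]
    - [-0.88,0.975,0]
  dr:
    - [0,0,0]
    - [0,0,0]
    - [0,0,0]
    - [0,0,0]
    - [0,0,0]
    - [0,0,0]
    - [0,0,0]
    - [0,0,0]

```text
time: 17.4
eef_pos: [0.5403, 0.0176, 0.2396]
ee_rot: [[0.753, 0.657, 0.0], [0.657, -0.753, -0.0], [0.0, 0.0, -1.0]]
ft_force: [0.0, -0.1, -0.3]
width: 0.0938
gripper_force: 0.0
```

Call:
move_arm:
  jaw: [-1,-1,-1,-1,-1,-1,-1,-1]
  travel:
    - [-0.88,0.975,0]
    - [-0.88,0.975,0]
    - [-0.87,0.97,0]
    - [0,0,1]
    - [0,0,1]
    - [0,0,1]
    - [0,0,1]
    - [0,0,1]
  dr:
    - [0,0,0]
    - [0,0,0]
    - [0,0,0]
    - [0,0,0]
    - [0,0,0]
    - [0,0,0]
    - [0,0,0]
    - [0,0,0]

```text
time: 18.07
eef_pos: [0.5394, -0.0599, 0.1388]
ee_rot: [[0.754, 0.657, 0.001], [0.657, -0.754, 0.0], [0.0, 0.0, -1.0]]
ft_force: [-0.8, -1.0, -0.6]
width: 0.0937
gripper_force: 0.0
```

```bash
python3 - <<'E'
from h import *
o=get_obs();print(o["eef_pos"],o["width"],o["time"])
f=grab_frame("side");print(proj("side",[.5395,-.0595,.112]),proj("side",o["eef_pos"]+np.array([0,0,.034])))
u,v=proj("side",[.5395,-.0595,.112]).astype(int);print(u,v)
cv2.imwrite("pics/i.png",cv2.resize(f[v-55:v+45,u-50:u+50],(600,600),interpolation=2))
E
```

```text
[ 0.5393517  -0.05986191  0.13877071] 0.09370138911202401 18.0667
[311.09416482 193.99702329] [310.97480742 177.55595181]
311 193
```

View pics/i.png

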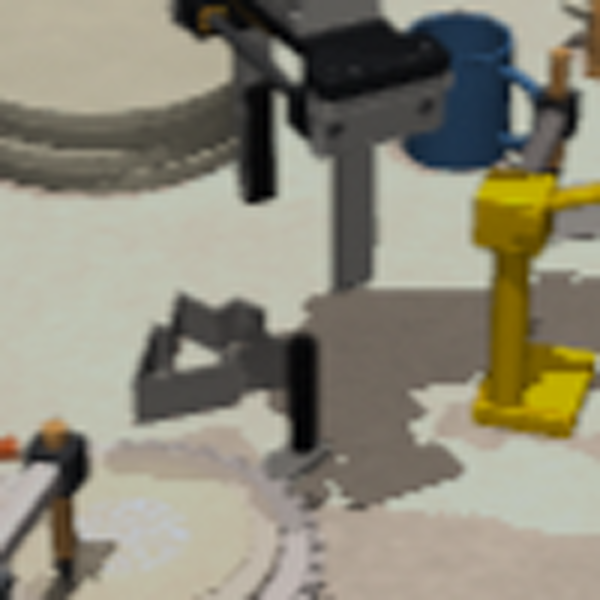

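The finger tips at crop (258,200) and (352,290) straddle the black pin at (303,340); their midpoint agrees with the corrected projection. I lower and close.

Call:
move_arm:
  jaw: [-1,-1,-1,-1,-1,-1,-1,-1]
  travel:
    - [0,0,0.6]
    - [0,0,0.8]
    - [0,0,0.8]
    - [0,0,0.8]
    - [0,0,0.8]
    - [0,0,0.6]
    - [0,0,0.4]
    - [0,0,0]
  dr:
    - [0,0,0]
    - [0,0,0]
    - [0,0,0]
    - [0,0,0]
    - [0,0,0]
    - [0,0,0]
    - [0,0,0]
    - [0,0,0]

```text
time: 18.78
eef_pos: [0.5384, -0.0597, 0.0425]
ee_rot: [[0.753, 0.658, -0.002], [0.658, -0.753, 0.0], [-0.002, -0.002, -1.0]]
ft_force: [-0.0, 0.7, 0.4]
width: 0.0938
gripper_force: 0.0
```

Call:
move_arm:
  jaw: [1,1,1,1,1,1,1,1]
  travel:
    - [0,0,0]
    - [0,0,0]
    - [0,0,0]
    - [0,0,0]
    - [0,0,0]
    - [0,0,0]
    - [0,0,0]
    - [0,0,0]
  dr:
    - [0,0,0]
    - [0,0,0]
    - [0,0,0]
    - [0,0,0]
    - [0,0,0]
    - [0,0,0]
    - [0,0,0]
    - [0,0,0]
  squeeze: 25

```text
time: 19.45
eef_pos: [0.5392, -0.0598, 0.0436]
ee_rot: [[0.754, 0.657, 0.0], [0.657, -0.754, -0.0], [0.0, 0.0, -1.0]]
ft_force: [0.2, 0.3, -1.0]
width: 0.0441
gripper_force: 0.0
```

Call:
move_arm:
  jaw: [1,1,1,1,1,1,1,1]
  travel:
    - [0,0,0]
    - [0,0,0]
    - [0,0,0]
    - [0,0,0]
    - [0,0,0]
    - [0,0,0]
    - [0,0,0]
    - [0,0,0]
  dr:
    - [0,0,0]
    - [0,0,0]
    - [0,0,0]
    - [0,0,0]
    - [0,0,0]
    - [0,0,0]
    - [0,0,0]
    - [0,0,0]

```text
time: 20.12
eef_pos: [0.5397, -0.0603, 0.0435]
ee_rot: [[0.754, 0.657, 0.001], [0.657, -0.754, -0.0], [0.0, 0.001, -1.0]]
ft_force: [2.6, -2.7, -1.1]
width: 0.0154
gripper_force: 25.0
```

```bash
python3 pin.py
```

```text
side [ 0.537  -0.0601  0.1104]
side [ 0.5371 -0.0592  0.1111]
side [ 0.5357 -0.0615  0.1136]
[ 0.53700959 -0.06005251  0.11110994] ang from axis -114.91855480002137 [ 0.53914023 -0.06000098  0.04349581] [[0.7537, 0.6573, -0.0001], [0.6573, -0.7537, -0.0003], [-0.0002, 0.0002, -1.0]] 20.7167
tool-frame to pin (units) [-0.08277523 -0.06754646 -3.38069797]
```

Gripped (15 mm, 25 N). Now I follow the arc: 35° first, then the rest.

Call:
move_arm:
  jaw: [1,1,1,1,1,1,1,1]
  travel:
    - [-0.23,-0.57]
    - [-0.18,-0.58]
    - [-0.13,-0.6]
    - [-0.08,-0.61]
    - [-0.02,-0.61]
    - [0.03,-0.61]
    - [0.08,-0.61]
    - [0,0]
  dr:
    - [0,0,0]
    - [0,0,0]
    - [0,0,0]
    - [0,0,0]
    - [0,0,0]
    - [0,0,0]
    - [0,0,0]
    - [0,0,0]

```text
invalid input
```

Call:
move_arm:
  jaw: [1,1,1,1,1,1,1,1]
  travel:
    - [-0.23,-0.57,0]
    - [-0.18,-0.58,0]
    - [-0.13,-0.6,0]
    - [-0.08,-0.61,0]
    - [-0.02,-0.61,0]
    - [0.03,-0.61,0]
    - [0.08,-0.61,0]
    - [0,0,0]
  dr:
    - [0,0,0]
    - [0,0,0]
    - [0,0,0]
    - [0,0,0]
    - [0,0,0]
    - [0,0,0]
    - [0,0,0]
    - [0,0,0]

```text
time: 21.38
eef_pos: [0.4755, 0.0003, 0.0435]
ee_rot: [[0.751, 0.661, 0.0], [0.661, -0.751, 0.002], [0.002, -0.002, -1.0]]
ft_force: [4.1, -0.3, -6.7]
width: 0.0159
gripper_force: 25.0
```

```bash
python3 pin.py; python3 - <<'E'
from h import *
o=get_obs();p=o["eef_pos"]-np.array([.5967,.068,0]);print(np.degrees(np.arctan2(p[1],p[0])),np.hypot(p[0],p[1]),o["ft_force"],o["gripper_force"],o["width"])
E
```

```text
side [0.5446 0.2235 0.1242]
side [0.4733 0.0012 0.1087]
side [ 0.4743 -0.005   0.111 ]
side [ 0.4745 -0.0034  0.1099]
[ 0.47439376 -0.00108923  0.11041862] ang from axis -150.49827794479447 [ 0.47785243 -0.00399563  0.04353631] [[0.7543, 0.6566, 0.0024], [0.6566, -0.7543, 0.0002], [0.0019, 0.0015, -1.0]] 21.9833
tool-frame to pin (units) [-0.02852833 -0.21830049 -3.34449723]
-148.79330562179516 0.13895364541036184 [ 4.67498291 -0.29015888 -6.34273487] 24.996151328086853 0.01517310011539205
```

Call:
move_arm:
  jaw: [1,1,1,1,1,1,1,1]
  travel:
    - [0.07,-0.3,0]
    - [0.07,-0.3,0]
    - [0.09,-0.29,0]
    - [0.1,-0.29,0]
    - [0.11,-0.28,0]
    - [0.12,-0.28,0]
    - [0,0,0]
    - [0,0,0]
  dr:
    - [0,0,0]
    - [0,0,0]
    - [0,0,0]
    - [0,0,0]
    - [0,0,0]
    - [0,0,0]
    - [0,0,0]
    - [0,0,0]

```text
time: 22.65
eef_pos: [0.4638, 0.0294, 0.0435]
ee_rot: [[0.754, 0.657, 0.003], [0.657, -0.754, -0.0], [0.002, 0.002, -1.0]]
ft_force: [7.5, -2.2, -8.1]
width: 0.0156
gripper_force: 25.0
```

```bash
python3 pin.py; python3 pad.py; python3 - <<'E'
from h import *
o=get_obs();p=o["eef_pos"]-np.array([.5967,.068,0]);print(np.degrees(np.arctan2(p[1],p[0])),np.hypot(p[0],p[1]),o["ft_force"],o["gripper_force"],o["width"])
E
```

```text
side [0.4619 0.0282 0.1103]
side [0.4602 0.0313 0.1089]
side [0.4633 0.0309 0.1125]
[0.46186505 0.03085346 0.11033012] ang from axis -164.57552089718547 [0.46393796 0.02899406 0.04352708] [[0.7547, 0.656, 0.0031], [0.656, -0.7547, -0.0003], [0.0021, 0.0022, -1.0]] 23.25
tool-frame to pin (units) [-0.01012297 -0.1307184  -3.34048042]
[0.54350593 0.2261713  0.12447222] [0.46396263 0.02899085 0.04355222] [ 6.43297738 -1.4130275  -8.05471823] 23.75
-163.62287521807488 0.13835073051621674 [ 6.2761596  -1.20502114 -8.4681986 ] 24.995281398296356 0.015511053379835327
```

```bash
python3 -c "
from plant import *
print(sign_off())"
```

```text
the job is handed in; nothing more can be done
None
```

The pen is lowered to its stop and the ratchet lever is held at about 49.5° (fifth click: 50°) with a 25 N grip; the job was handed in with no verdict returned, and I viewed 11 pictures, one over the limit of 10.

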